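# Line up a row of tubes against the end stop and shut the retainer

### The job

Push the row of five white tubes along the rail from behind, all together as one train, until the foremost tube is up against the end stop and no gaps are left; then swing the red retainer fully shut across the rail behind the last tube. Just push: do not lift, tip or separate the tubes, and leave the tape roll, the sleeved tube and the tape dispenser where they are.

Things in the scene. Friction and masses are not known exactly. Their poses are not given: they have to be found in the camera images.
- rail: Fixed aluminium rail, 68 mm wide, x = -205 to 215 mm. Origin: on the channel's centre line at bench height; +x along the channel to the end stop, +y to the side with the red retainer, z up. Channel floor z = 10 mm; steel lips 20 to 25 mm either side of the centre line, tops z = 22 mm. Blue end stop at the +x end: 64 mm wide, top z = 50 mm. A flat ear carries the retainer: x = -15 to 29, out to y = 68 mm.
- stop (a point): Centre of the black rubber pad's face on the end stop, at channel floor height; in the rail's frame (195, 0, 10) mm. Axes as the rail's. The foremost tube must come to rest against this face; the rear side of a gapless row of five is then at x = 15 mm in the rail's frame.
- gate (a joint): Angle of the red retainer (a flat swing arm), rad: 0 = shut, straight across the channel (its limit); it grows as the arm swings away from the stop, then outward on the +y side, up to 2.6. At angle q the arm points along (-sin q, -cos q) in the rail's x, y. Starts at 1.8 to 2.4. It turns stiffly (about 1 N at the knob) and stays where it is left.
- gate_pivot (a point): Pivot axis of the retainer, at channel floor height; in the rail's frame (7, 46, 10) mm. The red arm is 60 mm long from here, 8 mm wide, z = 25 to 33 mm above the bench, so it passes over the lips. Shut, its stop-side face is at x = 11 mm, 4 mm behind a row of five that is home. The boss on the pivot is 18 mm wide, its pin reaches z = 40 mm.
- gate_knob (a point): Top of the black upright knob on the red arm, 52 mm from the pivot axis; 16 mm diameter, from z = 33 mm to z = 60 mm above the bench (this point).
- tube1: White plastic capped tube, a solid cylinder 36 mm diameter and 50 mm tall, about 45 g, standing upright in the channel and sliding freely in it. Origin: centre of its underside; z up. The foremost of the row of five, nearest the stop.
- tube2: White plastic capped tube, a solid cylinder 36 mm diameter and 50 mm tall, about 45 g, standing upright in the channel and sliding freely in it. Origin: centre of its underside; z up. Second in the row, touching tube1.
- tube3: White plastic capped tube, a solid cylinder 36 mm diameter and 50 mm tall, about 45 g, standing upright in the channel and sliding freely in it. Origin: centre of its underside; z up. Third, touching tube2.
- tube4: White plastic capped tube, a solid cylinder 36 mm diameter and 50 mm tall, about 45 g, standing upright in the channel and sliding freely in it. Origin: centre of its underside; z up. Fourth, touching tube3.
- tube5: White plastic capped tube, a solid cylinder 36 mm diameter and 50 mm tall, about 45 g, standing upright in the channel and sliding freely in it. Origin: centre of its underside; z up. The last of the row, touching tube4; the row is pushed by its rear side (away from the stop).
- tape_roll: Bystander: roll of black tape lying flat beside the rail on its -y side, 90 mm diameter, 19 mm tall, loose. Origin: centre of its underside.
- sleeved_tube: Bystander: a finished white tube with a black sleeve, standing beside the rail on its -y side, 38 mm diameter, 60 mm tall, loose. Origin: centre of its underside.
- dispenser: Bystander: desk tape dispenser, black base with blue cheeks and a roll, 130 x 50 mm, 80 mm tall, loose, beside the rail on its +y side near the stop. Origin: centre of its underside, x along its length.

How it is judged (in metres and radians):
On the way, in this order (a step that is already met when the one before it is completed fails the run):
1. the whole row is home against the end stop, the retainer still open (x of tube1 in the frame of rail above 0.174 m and x of tube2 in the frame of rail above 0.136 m and x of tube3 in the frame of rail above 0.1 m and x of tube4 in the frame of rail above 0.064 m and x of tube5 in the frame of rail above 0.028 m and value of joint gate above 0.6 rad), for 0.2 s.
2. the retainer is shut behind the row (value of joint gate below 0.12 rad), for 0.2 s.
At the end, for the whole second after the job is handed in: All five tubes stand upright in the channel at rest, the foremost within 3 mm of the stop pad and each of the others within 5 mm of its place in a gapless row; the retainer is within 0.12 rad of fully shut; the bystanders are within 15 mm of where they stood (x of tube1 in the frame of rail above 0.174 m and x of tube2 in the frame of rail above 0.136 m and x of tube3 in the frame of rail above 0.1 m and x of tube4 in the frame of rail above 0.064 m and x of tube5 in the frame of rail above 0.028 m and z of each of tube1, tube2, tube3, tube4, tube5 in the frame of rail above 0.007 m and angle between each of tube1, tube2, tube3, tube4, tube5's own z axis and vertical below 0.1 rad and linear speed of each of tube1, tube2, tube3, tube4, tube5 below 0.01 m/s and value of joint gate below 0.12 rad and velocity of joint gate below 0.05 rad/s); the robot touches nothing.
It fails at once if a tube is lifted out of the channel (z of any of tube1, tube2, tube3, tube4, tube5 in the frame of rail above 0.018 m).
It fails at once if a tube is tipped (angle between any of tube1, tube2, tube3, tube4, tube5's own z axis and vertical above 0.4 rad).
It fails at once if the row is pulled apart (more than 10 mm between neighbours) (horizontal distance between tube1 and tube2 above 0.046 m or horizontal distance between tube2 and tube3 above 0.046 m or horizontal distance between tube3 and tube4 above 0.046 m or horizontal distance between tube4 and tube5 above 0.046 m).
It fails at once if the tape roll, the sleeved tube or the dispenser is disturbed (more than 15 mm) (distance of any of tape_roll, sleeved_tube, dispenser from where it was at the start of the episode above 0.015 m).
It also fails if it takes over 58 s, if anything falls off the work surface, if the arm or the gripper's body presses on something with over 40 N, if the wrist force passes 120 N, or if a joint passes its speed limit or range.

### The arm

A 6-joint arm with a two-finger parallel gripper is mounted at the origin on the work surface. World frame = base frame: x ahead of the robot, y to its left, z up, the work surface at z = 0. Lengths are in mm, angles in rad, forces in N, time in s.
With the tool pointing down it reaches from about 350 to 875 mm from the base axis. Payload 4.2 kg.
Tool frame: the origin (TCP) lies midway between the tips of the shut fingers; the grasp point (between the pads) lies 19 mm behind it; z points along the fingers, y is the line along which they close (so a half turn about z gives the same grasp; the last joint's range is limited). The gripper opens to 85 mm and grips with 20 to 120 N. Pads are 22 mm wide; open, the fingers measure 114 mm over their backs; the gripper's body (76 mm by 85 mm) begins 54 mm behind the grasp point. The pads swing forward as they close: fully open they stand 13 mm farther back than shut.
Start: joints at [-0.928, 0.385, 0.008, 0, -1.194, -0.259], TCP at [234.043, -579.503, 231.312] pointing down, gripper open.
Joint ranges: [-3.14, 3.14], [-1.21, 2.06], [-1.07, 1.41], [-3.16, 2.05], [-2.99, -0.16], [-3.1, 3.1]. Speed limits (rad/s): [2.79, 2.79, 3.14, 3.14, 3.14, 3.14].

### API

Orientations are given as a unit quaternion [x, y, z, w].
In Python, from bench import read_state, get_image, job_done gives the robot as it stands.
- The arm moves only by the shell command python3 -m jog 'ROWS'. ROWS is JSON, a list of rows, each a list of 3 entries, a list of its own where there are three numbers: the shift along the world's x, y, z scaled (see below), then the turn, a rotation vector about the world's x, y, z scaled (see below), then the gripper's target within -1 to 1 (shut at 1, half-way at 0, fully open at -1). In form: [[[x, y, z], [wx, wy, wz], claw], ...]. A call has 1 to 20 rows; each row is the pose to reach, as a shift and turn from the pose commanded when the call began; what a row does not reach only later rows make up. The controller multiplies each number of a shift by 10 cm and each number of a turn by 120 degrees. A row lasts 1/10 s, in which the tool goes at most 50 mm and 8.59 degrees, less where a joint would pass 70% of its speed; a pose out of reach is approached as far as the arm can. A call with a number of a shift or a turn outside -1 to 1 is refused whole. A call with a gripper value outside its range is refused whole. The fingers move at their own pace and stop on an object; the grip force is fixed at half the most. Time passes only in rows, so rows that repeat a pose let the fingers close. It gives the time, the measured TCP pose, the force, the opening and the grip force at its end, in the units of the state.
- read_state(): the state, without advancing time (a new reading comes with each control period).
- get_image(name): name is "scene" or "top"; returns a dict with "frame" (420x560x3 uint8, red, green, blue), "range_z" (420x560 float32, mm along the optical axis (not along the pixel's ray), 0 where there is no reading), "fx", "fy", "cx", "cy" (pixels), "R" (3x3) and "t" (3): a world point X has camera coordinates R X + t. Camera axes: x right, y down, z forward; pixel columns grow to the right and rows downward; lengths in mm; the calibration is good to about 2 mm. A picture is of the moment at which its call begins.
- job_done(): hands the job in; it is judged then, once.
The state is a dict: "clock": time; "joints": joint angles; "joint_vel": joint speeds; "joint_efforts": joint torques, N m; "position": TCP position; "ee_rot": TCP orientation; "contact_force": force on the tool from outside, world axes, zero at the start; "wrist_torque": the same for the moment, N m; "gripper_width": finger opening in mm; "grasp_force": force on a finger pad.
Only numpy, scipy, OpenCV 4.12 (cv2) and the standard library are available. Lean on these libraries where they do the work, as an engineer would, in place of code of your own. Each camera call takes 0.05 s, during which the arm holds its last target. There are 200 camera calls.

## Working session

There is one attempt and no reset: what is moved stays moved. The work goes in short steps, Python scripts to look and compute and a shell command to move; the robot and the scene stay as the last step left them, time stands still between calls to the robot, and variables do not carry over. Pictures are saved under pics/ and viewed, at most 10 in all, crops included, and the job is handed in when it is done.

```bash
mkdir -p pics; python3 - <<'E'
from bench import *
import cv2,numpy as np
s=read_state();print(s)
for n in("top","scene"):
    d=get_image(n);cv2.imwrite(f"pics/{n}0.png",d["frame"][:,:,::-1]);np.savez(f"{n}0.npz",**d)
    print(n,d["fx"],d["cx"],d["cy"],d["R"],d["t"])
E
```

```text
{'clock': 0.0, 'joints': array([-9.28410096e-01,  3.85561773e-01,  6.65138333e-03, -5.20665632e-04,
       -1.19398937e+00, -2.58617952e-01]), 'joint_vel': array([-0.00025017, -0.00024906, -0.00175046, -0.00146584,  0.00092999,
       -0.00037479]), 'joint_efforts': array([ 1.13143960e-03, -3.92290413e+01,  1.88405871e+01,  4.18619290e+00,
       -4.59891802e-03,  3.94524392e-06]), 'position': array([ 233.83284046, -578.99173912,  230.22521377]), 'ee_rot': array([-1.90614398e-01,  9.81664396e-01,  1.05214318e-03, -2.40109623e-04]), 'contact_force': array([ 0.4853354 , -0.18137972, -0.86282361]), 'wrist_torque': array([-0.01546821,  0.03009382, -0.0350006 ]), 'grasp_force': 0.0, 'gripper_width': 85.21108348158828}
top 443.1958113040045 272.85442310495074 205.67315346526837 [[-0.01450936 -0.99946028  0.02947241]
 [-0.99635447  0.01197353 -0.08446536]
 [ 0.08406688 -0.03059051 -0.99599045]] [-62.34196515 578.8671956  801.07296449]
scene 460.40407805754137 275.29795488275755 209.52890665985126 [[ 0.0966499   0.99527789 -0.00898379]
 [ 0.82925453 -0.08551283 -0.55229021]
 [-0.55045047  0.04592895 -0.83360351]] [ 7.42756915e-02 -4.54991309e+02  1.07088491e+03]
```

View pics/top0.png

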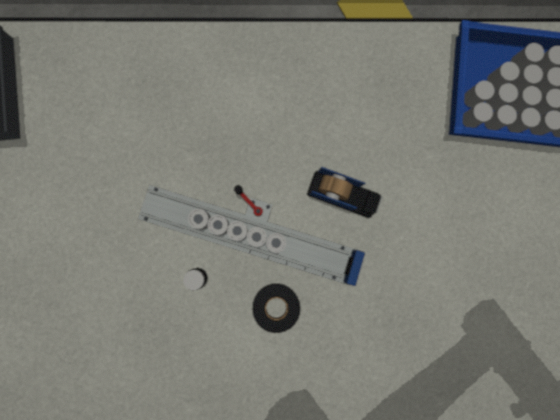

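View pics/scene0.png

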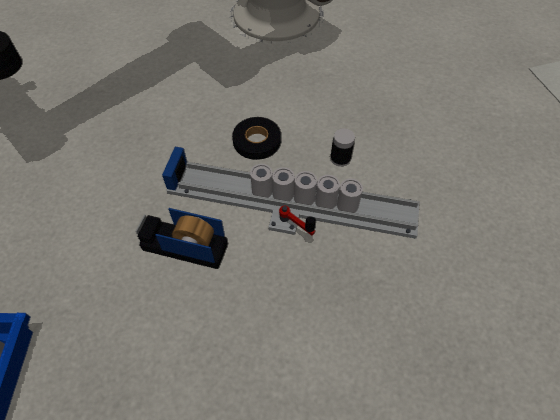

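The top view shows the row of tubes from (199,219), the rear one, to (276,243), the front one. The blue stop is at (355,266), the red pivot at (258,211), the knob at (239,189), and the bystanders are clear of the channel. Next I convert these pixels to positions.

```bash
cat > h.py <<'E'
import numpy as np,cv2
def ray(d,u,v,z):
    R=d["R"];t=d["t"];c=-R.T@t
    r=R.T@np.array([(u-d["cx"])/d["fx"],(v-d["cy"])/d["fy"],1]);return c+r*(z-c[2])/r[2]
def blobs(m,lo=15):
    n,l,s,c=cv2.connectedComponentsWithStats(m.astype(np.uint8));return [(c[i],s[i,4]) for i in range(1,n) if s[i,4]>=lo]
E
python3 - <<'E'
from h import *
d=dict(np.load("top0.npz"));f=d["frame"].astype(int);r,g,b=f[...,0],f[...,1],f[...,2]
roi=np.zeros(r.shape,bool);roi[170:300,130:390]=1
np.set_printoptions(precision=1,suppress=True)
# tube tops: by height map
v,u=np.mgrid[0:420,0:560];Z=d["range_z"].astype(float)
P=np.stack([(u-d["cx"])/d["fx"]*Z,(v-d["cy"])/d["fy"]*Z,Z],-1)-d["t"];W=P@d["R"]
h=W[...,2]
for n,m,z in (("tubes",roi&(h>50)&(h<75)&(r>95)&(abs(r-b)<30),60),("blue",roi&(b>r+40)&(u>340),50),("red",roi&(r>g+60),33),("knob",roi&(u>225)&(u<252)&(v<200)&(r<50)&(h>15),60)):
    print(n)
    for c,a in blobs(m): print(c,a,ray(d,*c,z), "med h",np.median(h[m]))
    if n in("blue","red"):
        ys,xs=np.nonzero(m);print(cv2.minAreaRect(np.c_[xs,ys].astype(np.float32)))
for c in((258,211),):print("pivot",ray(d,*c,36))
cr=f[170:300,130:390].astype(np.uint8)[:,:,::-1];cv2.imwrite("pics/c.png",cv2.resize(cr,None,fx=3,fy=3,interpolation=2))
E
```

```text
tubes
[339.2 176.8] 34 [ 625.9 -189.4   60. ] med h 58.94430255196352
[332.5 195.4] 46 [ 592.4 -176.5   60. ] med h 58.94430255196352
[236.  230.1] 1343 [532.3  -3.   60. ] med h 58.94430255196352
[192.9 279.5] 336 [446.9  73.2  60. ] med h 58.94430255196352
blue
[347.7 204.4] 18 [ 576.6 -205.4   50. ] med h 49.877155346048134
[355.2 267.5] 273 [ 462.6 -215.7   50. ] med h 49.877155346048134
((353.10693359375, 242.5741729736328), (82.7490234375, 18.150257110595703), 85.6567611694336)
red
[250.9 203.9] 74 [581.1 -29.2  33. ] med h 33.40874978380201
((250.1206817626953, 204.55169677734375), (26.159326553344727, 6.31145715713501), 41.6335334777832)
knob
[238.2 189.6] 45 [604.7  -7.4  60. ] med h 59.35722975705338
pivot [567.6 -42.2  36. ]
```

View pics/c.png

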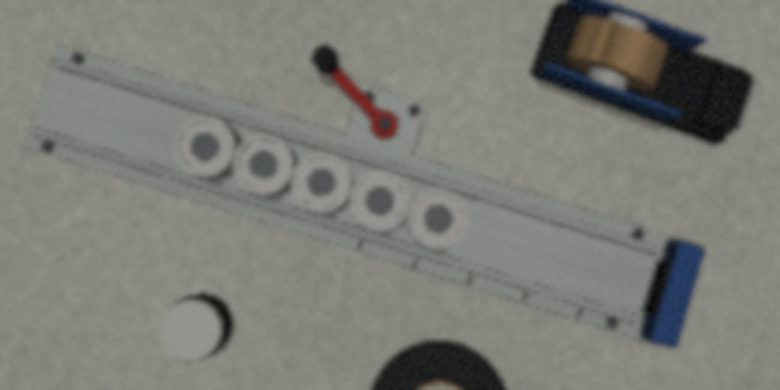

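The crop shows cap centres from (204,147) to (438,219) and rail screws at (78,58), (638,233), (48,146) and (612,322). The pivot is at (384,124) and the knob at (325,59).

```bash
python3 - <<'E'
from h import *
np.set_printoptions(precision=1,suppress=True)
d=dict(np.load("top0.npz"))
p=lambda x,y,z:ray(d,130+(x-1)/3,170+(y-1)/3,z)
caps=[p(*c,60) for c in((204,147),(263,165),(321,184),(379,202),(438,219))]
s=[p(*c,12) for c in((78,58),(638,233),(48,146),(612,322))]
d1=(caps[-1]-caps[0]);d2=s[1]-s[0];d3=s[3]-s[2]
print([np.degrees(np.arctan2(q[1],q[0])) for q in(d1,d2,d3)],np.linalg.norm(d1))
a=np.arctan2(d1[1]+d2[1]+d3[1],d1[0]+d2[0]+d3[0]);e=np.array([np.cos(a),np.sin(a)]);n=np.array([-e[1],e[0]])
stop=ray(d,355.2,267.5,50)[:2];pv=p(384,124,38)[:2];kn=ray(d,238.2,189.6,60)[:2]
o1=stop-205*e;o2=pv-7*e-46*n
print("yaw",np.degrees(a),e,n,"origin from stop",o1,"from pivot",o2)
o=np.array([(o1+o2)@e/2*e[i]+ (np.mean(caps,0)[:2]@n)*n[i] for i in(0,1)]);print("o",o)
L=lambda q:np.array([(q[:2]-o)@e,(q[:2]-o)@n])
for q in caps+s+[stop,pv,kn]:print(L(q))
k=kn-pv;print("gate q",np.arctan2(-(k@e),-(k@n)),np.linalg.norm(k))
for x in(-160,-125,-8,0,15):print(x,o+x*e)
E
```

```text
[np.float64(-107.86925359771972), np.float64(-108.11394101376965), np.float64(-108.10261621624447)] 144.72305549311324
yaw -108.06911297974976 [-0.3 -1. ] [ 1.  -0.3] origin from stop [526.2 -20.8] from pivot [525.9 -20.7]
o [525.7 -20.7]
[-89.8  -0. ]
[-53.4   0.2]
[-17.3  -0.3]
[18.6 -0.3]
[54.9  0.5]
[-189.7   30.3]
[179.4  30. ]
[-189.9  -27.8]
[179.5 -28. ]
[205.    0.5]
[ 7.  46.2]
[-37.1  70.9]
gate q 2.081886296237566 50.55637093932379
-160 [575.3 131.4]
-125 [564.5  98.2]
-8 [528.2 -13.1]
0 [525.7 -20.7]
15 [521.1 -34.9]
```

```bash
python3 -m jog '[[[0.16,0.33,0],[0,0,-0.07],1],[[0.32,0.66,0],[0,0,-0.14],1],[[0.48,1,0],[0,0,-0.21],1],[[0.48,1,0],[0,0,-0.28],1],[[0.48,1,0],[0,0,-0.335],1],[[0.48,1,0],[0,0,-0.335],1]]'
python3 -m jog '[[[0.16,0.33,0],[0,0,0],1],[[0.32,0.66,0],[0,0,0],1],[[0.48,1,0],[0,0,0],1],[[0.48,1,0],[0,0,0],1]]'; python3 -c "
from bench import *;s=read_state();print(s['joints'],s['ee_rot'])"
```

```text
clock: 0.7
position: [282.1, -479.0, 231.0]
ee_rot: [0.158, 0.987, 0.0, -0.0]
contact_force: [-0.4, -0.1, -0.2]
gripper_width: 0.2
grasp_force: 0.0
clock: 1.1
position: [330.9, -376.9, 231.3]
ee_rot: [0.155, 0.988, 0.0, 0.0]
contact_force: [0.3, -0.5, 0.2]
gripper_width: -0.0
grasp_force: 0.0
[-5.26605734e-01  1.74297696e-01 -2.87182272e-01 -9.13608667e-04
 -1.10961886e+00 -1.35530745e+00] [1.55132675e-01 9.87893548e-01 4.36057184e-04 7.35857816e-06]
```

```bash
for i in 1; do python3 -m jog '[[[0.16,0.33,0],[0,0,0],1],[[0.32,0.66,0],[0,0,0],1],[[0.48,1,0],[0,0,0],1]]'
python3 -m jog '[[[0.16,0.33,0],[0,0,0],1],[[0.32,0.66,0],[0,0,0],1],[[0.48,1,0],[0,0,0],1]]'
python3 -m jog '[[[0.16,0.33,0],[0,0,0],1],[[0.32,0.66,0],[0,0,0],1],[[0.48,1,0],[0,0,0],1]]'
python3 -m jog '[[[0.16,0.33,0],[0,0,0],1],[[0.32,0.66,0],[0,0,0],1],[[0.48,1,0],[0,0,0],1]]'
python3 -m jog '[[[0.16,0.33,0],[0,0,0],1],[[0.32,0.66,0],[0,0,0],1],[[0.48,1,0],[0,0,0],1],[[0.48,1,0],[0,0,0],1],[[0.48,1,0],[0,0,0],1]]';done | grep -A1 clock
python3 - <<'E'
from bench import *
import cv2
d=get_image("top");cv2.imwrite("pics/t1.png",d["frame"][:,:,::-1])
E
```

```text
clock: 1.4
position: [378.2, -279.0, 231.1]
--
clock: 1.7
position: [426.4, -178.7, 231.2]
--
clock: 2.0
position: [474.6, -78.7, 231.2]
--
clock: 2.3
position: [522.7, 21.3, 231.1]
--
clock: 2.8
position: [570.2, 120.5, 230.3]
```

View pics/t1.png

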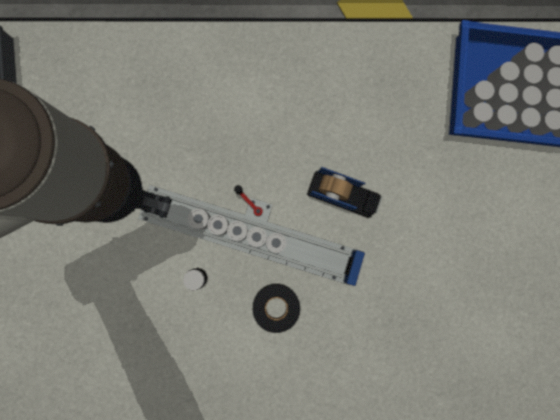

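The view shows the gripper above the rear end of the channel, with fingers near (155,203), and the row still in place. Now I go straight down.

```bash
(python3 -m jog '[[[0.02,0,-0.4],[0,0,0],1],[[0.02,0,-0.8],[0,0,0],1],[[0.02,0,-1],[0,0,0],1],[[0.02,0,-1],[0,0,0],1]]'
python3 -m jog '[[[0,0,-0.3],[0,0,0],1],[[0,0,-0.6],[0,0,0],1],[[0,0,-0.85],[0,0,0],1],[[0,0,-1],[0,0,0],1],[[0,0,-1.0],[0,0,0],1],[[0,0,-1],[0,0,0],1]]'
python3 -m jog '[[[0,0,-0.03],[0,0,0],1],[[0,0,-0.05],[0,0,0],1],[[0,0,-0.05],[0,0,0],1]]')|grep -v gr
```

```text
clock: 3.25
position: [569.6, 118.1, 128.1]
ee_rot: [0.159, 0.987, -0.002, -0.003]
contact_force: [0.4, -0.6, -0.6]
clock: 3.85
position: [573.2, 120.4, 33.0]
ee_rot: [0.158, 0.987, 0.001, 0.001]
contact_force: [-0.1, -0.3, 0.4]
clock: 4.15
position: [572.2, 120.6, 26.8]
ee_rot: [0.158, 0.987, 0.0, 0.0]
contact_force: [-0.5, 0.5, -0.1]
```

```bash
(python3 -m jog '[[[-0.015,-0.048,0],[0,0,0],1],[[-0.031,-0.095,0],[0,0,0],1],[[-0.046,-0.143,0],[0,0,0],1],[[-0.056,-0.171,0],[0,0,0],1],[[-0.065,-0.2,0],[0,0,0],1],[[-0.074,-0.228,0],[0,0,0],1],[[-0.084,-0.257,0],[0,0,0],1],[[-0.093,-0.285,0],[0,0,0],1],[[-0.105,-0.323,0],[0,0,0],1],[[-0.118,-0.361,0],[0,0,0],1],[[-0.13,-0.4,0],[0,0,0],1],[[-0.143,-0.438,0],[0,0,0],1],[[-0.155,-0.476,0],[0,0,0],1],[[-0.167,-0.513,0],[0,0,0],1],[[-0.18,-0.551,0],[0,0,0],1],[[-0.192,-0.589,0],[0,0,0],1],[[-0.205,-0.628,0],[0,0,0],1],[[-0.217,-0.666,0],[0,0,0],1]]')|grep -v gr
python3 - <<'E'
from bench import *
import cv2
d=get_image("scene");cv2.imwrite("pics/s1.png",cv2.resize(d["frame"][90:300,120:440,::-1],None,fx=2,fy=2))
E
```

```text
clock: 5.95
position: [550.2, 53.6, 26.3]
ee_rot: [0.158, 0.987, 0.0, 0.0]
contact_force: [0.3, 1.0, 0.8]
```

View pics/s1.png

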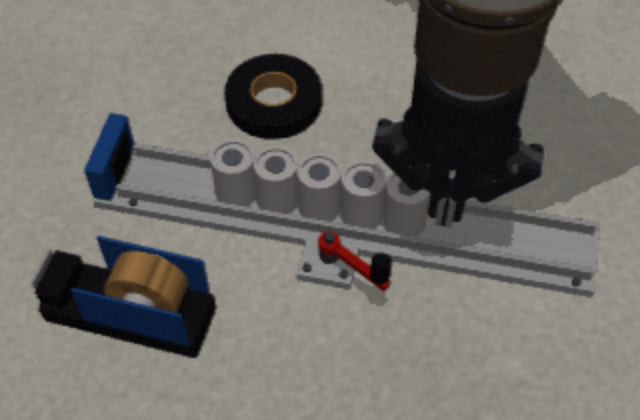

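The row moves as an upright, gapless train with the fingers at the rear of tube5 (445,210). I keep pushing, slower towards the end.

```bash
(python3 -m jog '[[[-0.012,-0.038,0],[0,0,0],1],[[-0.025,-0.076,0],[0,0,0],1],[[-0.037,-0.114,0],[0,0,0],1],[[-0.05,-0.152,0],[0,0,0],1],[[-0.062,-0.19,0],[0,0,0],1],[[-0.074,-0.228,0],[0,0,0],1],[[-0.087,-0.266,0],[0,0,0],1],[[-0.099,-0.304,0],[0,0,0],1],[[-0.112,-0.342,0],[0,0,0],1],[[-0.124,-0.38,0],[0,0,0],1],[[-0.136,-0.418,0],[0,0,0],1],[[-0.149,-0.456,0],[0,0,0],1],[[-0.161,-0.494,0],[0,0,0],1],[[-0.174,-0.532,0],[0,0,0],1],[[-0.186,-0.571,0],[0,0,0],1],[[-0.198,-0.609,0],[0,0,0],1],[[-0.205,-0.628,0],[0,0,0],1],[[-0.211,-0.647,0],[0,0,0],1],[[-0.217,-0.666,0],[0,0,0],1],[[-0.217,-0.666,0],[0,0,0],1]]'
python3 -m jog '[[[-0.003,-0.01,0],[0,0,0],1],[[-0.006,-0.019,0],[0,0,0],1],[[-0.009,-0.029,0],[0,0,0],1],[[-0.012,-0.038,0],[0,0,0],1],[[-0.012,-0.038,0],[0,0,0],1]]')|grep -v gr
python3 - <<'E'
from bench import *
import cv2
d=get_image("scene");cv2.imwrite("pics/s2.png",cv2.resize(d["frame"][90:300,120:440,::-1],None,fx=2,fy=2))
E
```

```text
clock: 8.0
position: [528.4, -13.0, 26.3]
ee_rot: [0.158, 0.987, -0.0, -0.0]
contact_force: [-0.2, 1.2, 1.0]
clock: 8.5
position: [527.4, -16.6, 26.3]
ee_rot: [0.158, 0.987, -0.0, -0.0]
contact_force: [0.3, 1.5, 0.6]
```

View pics/s2.png

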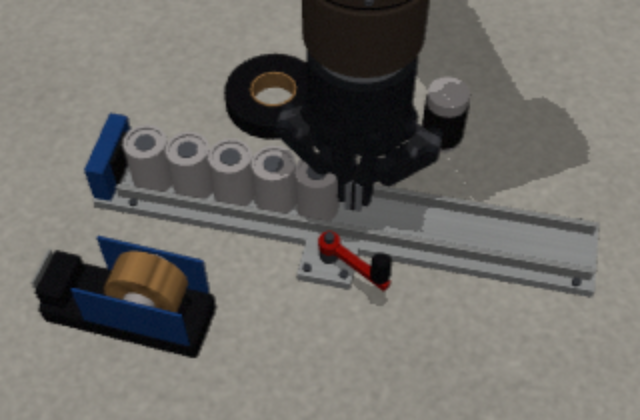

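The front tube is close to the pad. I press on in small steps and watch the force.

```bash
(python3 -m jog '[[[-0.003,-0.01,0],[0,0,0],1],[[-0.006,-0.019,0],[0,0,0],1],[[-0.009,-0.029,0],[0,0,0],1],[[-0.009,-0.029,0],[0,0,0],1]]'
python3 -m jog '[[[-0.003,-0.01,0],[0,0,0],1],[[-0.006,-0.019,0],[0,0,0],1],[[-0.006,-0.019,0],[0,0,0],1]]')|grep -v gr
```

```text
clock: 8.95
position: [526.4, -19.6, 26.3]
ee_rot: [0.158, 0.987, -0.0, -0.0]
contact_force: [-0.2, 1.0, -0.4]
clock: 9.25
position: [525.8, -21.4, 26.3]
ee_rot: [0.158, 0.987, -0.0, -0.0]
contact_force: [-0.3, 1.5, 0.3]
```

```bash
(python3 -m jog '[[[-0.003,-0.01,0],[0,0,0],1],[[-0.003,-0.01,0],[0,0,0],1]]'
python3 -m jog '[[[-0.003,-0.01,0],[0,0,0],1],[[-0.003,-0.01,0],[0,0,0],1]]'
python3 -m jog '[[[-0.003,-0.01,0],[0,0,0],1],[[-0.003,-0.01,0],[0,0,0],1]]')|grep -v -e gr -e ee
python3 - <<'E'
from bench import *
import cv2
d=get_image("scene");cv2.imwrite("pics/s3.png",cv2.resize(d["frame"][130:230,150:340,::-1],None,fx=4,fy=4))
E
```

```text
clock: 9.45
position: [525.6, -22.4, 26.3]
contact_force: [0.6, 1.3, 0.2]
clock: 9.65
position: [526.0, -22.9, 26.5]
contact_force: [1.7, 3.7, 1.3]
clock: 9.85
position: [526.6, -23.3, 26.7]
contact_force: [2.1, 6.5, 0.2]
```

View pics/s3.png

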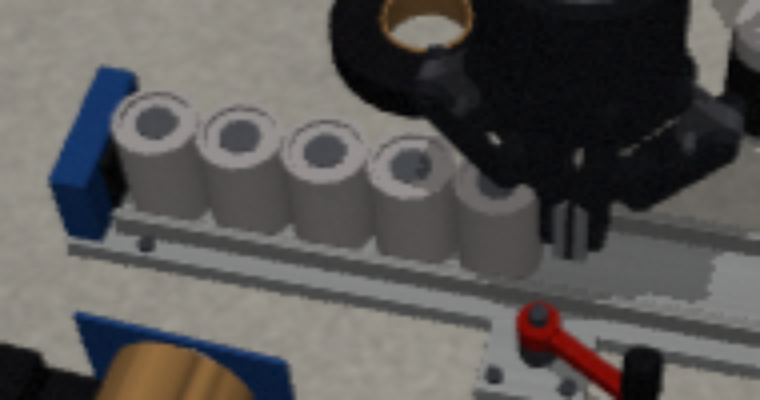

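The row is gapless against the pad and the force rises to 6.5 N, so it is home. I back off, lift, turn and go to the outer side of the knob.

```bash
(python3 -m jog '[[[0.02,0.06,0],[0,0,0],1],[[0.05,0.15,0],[0,0,0],1],[[0.08,0.24,0],[0,0,0],1],[[0.08,0.24,0.3],[0,0,0],1],[[0.08,0.24,0.6],[0,0,0],1],[[0.08,0.24,0.9],[0,0,0],1],[[0.08,0.24,0.9],[0,0,0],1]]'
python3 -m jog '[[[0.3,-0.1,0],[0,0,-0.06],1],[[0.6,-0.2,0],[0,0,-0.12],1],[[0.93,-0.3,0],[0,0,-0.18],1],[[0.93,-0.3,0],[0,0,-0.244],1],[[0.93,-0.3,0],[0,0,-0.244],1],[[0.93,-0.3,0],[0,0,-0.244],1]]')|grep -v gr
python3 - <<'E'
import numpy as np
e=np.array([-.310,-.951]);n=np.array([.951,-.310]);pv=np.array([7,46])
o=np.array([525.8,-20.7]);q0=2.08
for q,h in [(q0,31)]+[(x,19) for x in np.linspace(q0,0,17)]:
    s,c=np.sin(q),np.cos(q);l=pv+[-52*s-h*c,-52*c+h*s];print(round(q,2),np.round(o+l[0]*e+l[1]*n,1),"turn",round(np.degrees(q0-q)/120,3))
E
```

```text
clock: 10.6
position: [535.8, 0.6, 120.5]
ee_rot: [0.158, 0.988, 0.001, 0.004]
contact_force: [0.4, 1.4, -0.1]
clock: 11.2
position: [625.1, -30.1, 115.4]
ee_rot: [0.401, 0.916, -0.001, -0.001]
contact_force: [0.1, -0.4, -0.1]
2.08 [626.6 -29.1] turn 0.0
2.08 [618.5 -20.2] turn 0.0
1.95 [615.3 -13.8] turn 0.062
1.82 [611.3  -7.8] turn 0.124
1.69 [606.5  -2.4] turn 0.186
1.56 [601.1   2.3] turn 0.248
1.43 [595.1   6.3] turn 0.31
1.3 [588.7   9.5] turn 0.372
1.17 [581.9  11.8] turn 0.434
1.04 [574.8  13.3] turn 0.497
0.91 [567.6  13.8] turn 0.559
0.78 [560.5  13.3] turn 0.621
0.65 [553.4  12. ] turn 0.683
0.52 [546.6   9.7] turn 0.745
0.39 [540.1   6.6] turn 0.807
0.26 [534.1   2.6] turn 0.869
0.13 [528.6  -2.1] turn 0.931
0.0 [523.8  -7.4] turn 0.993
```

```bash
(python3 -m jog '[[[0.01,0.01,-0.3],[0,0,0],1],[[0.01,0.01,-0.55],[0,0,0],1],[[0.01,0.01,-0.73],[0,0,0],1],[[0.01,0.01,-0.73],[0,0,0],1],[[0.01,0.01,-0.73],[0,0,0],1]]'
python3 -m jog '[[[-0.04,0.045,0],[0,0,0],1],[[-0.081,0.089,0],[0,0,0],1],[[-0.113,0.153,0],[0,0,0.062],1],[[-0.153,0.213,0],[0,0,0.124],1],[[-0.201,0.267,0],[0,0,0.186],1],[[-0.255,0.314,0],[0,0,0.248],1],[[-0.315,0.354,0],[0,0,0.31],1],[[-0.379,0.386,0],[0,0,0.372],1],[[-0.447,0.409,0],[0,0,0.434],1],[[-0.518,0.424,0],[0,0,0.497],1],[[-0.518,0.424,0],[0,0,0.497],1]]')|grep -v gr
python3 - <<'E'
from bench import *
import cv2
d=get_image("scene");cv2.imwrite("pics/s4.png",cv2.resize(d["frame"][90:300,120:440,::-1],None,fx=2,fy=2))
E
```

```text
clock: 11.7
position: [626.9, -29.0, 43.7]
ee_rot: [0.402, 0.916, -0.0, 0.0]
contact_force: [0.1, -0.2, 0.4]
clock: 12.8
position: [575.0, 13.7, 44.5]
ee_rot: [-0.106, 0.994, 0.0, 0.001]
contact_force: [0.2, 0.6, 1.1]
```

View pics/s4.png

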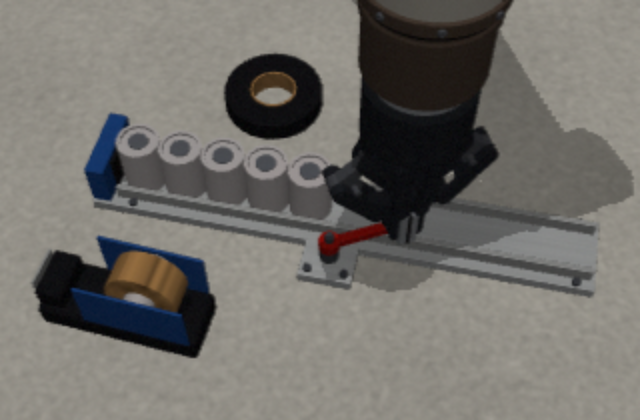

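The arm has swung to about q = 1, with the fingers behind the knob at (405,225), and the row is still home. I continue the arc to shut.

```bash
python3 -m jog '[[[-0.072,0.005,0],[0,0,0.062],1],[[-0.143,0,0],[0,0,0.124],1],[[-0.214,-0.013,0],[0,0,0.186],1],[[-0.282,-0.036,0],[0,0,0.248],1],[[-0.347,-0.067,0],[0,0,0.31],1],[[-0.407,-0.107,0],[0,0,0.372],1],[[-0.462,-0.152,0],[0,0,0.434],1],[[-0.49,-0.185,0],[0,0,0.48],1],[[-0.505,-0.2,0],[0,0,0.496],1],[[-0.505,-0.2,0],[0,0,0.496],1]]'
```

```text
clock: 13.85
position: [524.9, -6.8, 43.7]
ee_rot: [-0.584, 0.811, -0.0, 0.0]
contact_force: [0.1, -0.4, 0.1]
gripper_width: 0.1
grasp_force: 0.0
```

```bash
(python3 -m jog '[[[-0.003,-0.01,0],[0,0,0],1],[[-0.003,-0.01,0],[0,0,0],1]]'
python3 -m jog '[[[-0.003,-0.01,0],[0,0,0],1],[[-0.003,-0.01,0],[0,0,0],1]]'
python3 -m jog '[[[-0.003,-0.01,0],[0,0,0],1],[[-0.003,-0.01,0],[0,0,0],1]]')|grep -v -e gr -e ee
python3 - <<'E'
from bench import *
import cv2
d=get_image("scene");cv2.imwrite("pics/s5.png",cv2.resize(d["frame"][130:230,150:340,::-1],None,fx=4,fy=4))
E
```

```text
clock: 14.05
position: [524.7, -7.8, 43.5]
contact_force: [-0.6, 0.8, -0.0]
clock: 14.25
position: [524.6, -8.4, 43.5]
contact_force: [-0.6, 3.9, 0.6]
clock: 14.45
position: [524.6, -8.6, 43.5]
contact_force: [-0.5, 8.3, 1.4]
```

View pics/s5.png

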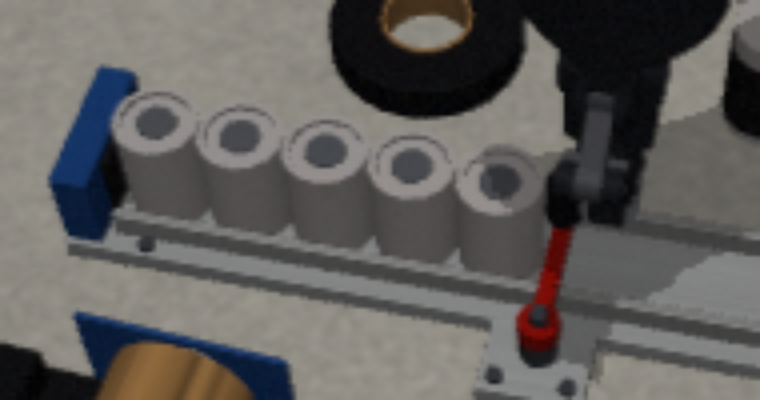

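The retainer lies straight across behind tube5 and the force rose to 8 N, so it is at its limit. I back off, lift clear and check.

```bash
(python3 -m jog '[[[0.03,0.1,0],[0,0,0],1],[[0.06,0.2,0],[0,0,0],1],[[0.09,0.3,0.1],[0,0,0],1],[[0.09,0.3,0.5],[0,0,0],1],[[0.09,0.3,1],[0,0,0],1],[[0.09,0.3,1],[0,0,0],1]]'
python3 -m jog '[[[0.1,0.3,0.2],[0,0,0],1],[[0.2,0.6,0.2],[0,0,0],1],[[0.3,0.9,0.2],[0,0,0],1],[[0.3,0.9,0.2],[0,0,0],1],[[0.3,0.9,0.2],[0,0,0],1]]')|grep -v -e gr -e ee
python3 - <<'E'
from bench import *
from h import *
d=get_image("top");cv2.imwrite("pics/t6.png",cv2.resize(d["frame"][170:300,130:390,::-1],None,fx=3,fy=3))
E
```

```text
clock: 15.1
position: [537.8, 21.6, 151.0]
contact_force: [-0.3, -0.6, -0.0]
clock: 15.6
position: [562.7, 110.8, 163.4]
contact_force: [0.4, 0.8, -0.2]
```

View pics/t6.png

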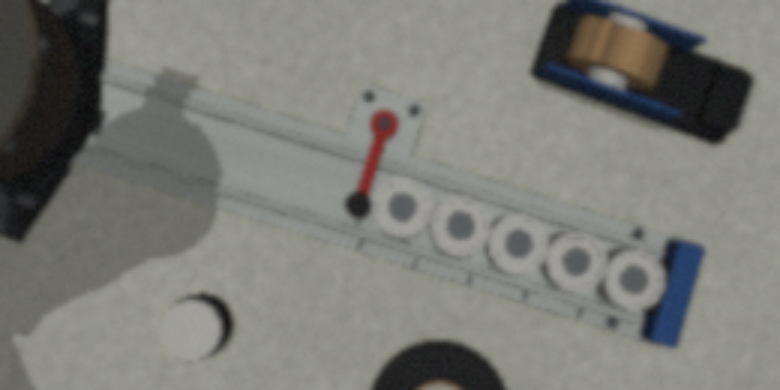

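The retainer is shut, with its pivot at (384,124) and knob at (358,205). The caps run from (403,207) to (634,279), and the bystanders have not moved. I do a quick numeric check before handing in.

```bash
python3 - <<'E'
from h import *
d=dict(np.load("top0.npz"));e=np.array([-.310,-.951]);n=np.array([.951,-.310]);o=np.array([525.8,-20.7])
def p(x,y,z):
    q=ray(d,130+(x-1)/3,170+(y-1)/3,z)[:2]-o;return np.array([q@e,q@n])
for c in((403,207),(461,227),(518,244),(576,263),(634,279)):print(p(*c,60).round(1))
k=p(358,205,60)-p(384,124,38);print(np.arctan2(-k[0],-k[1]))
E
```

```text
[33.  1.]
[69.3 -0.1]
[104.5   0.3]
[140.6  -0.2]
[176.2   0.9]
-0.005012078067129512
```

```bash
python3 -c "
from bench import *;print(job_done())"
```

```text
the job is handed in; nothing more can be done
None
```

The five tubes are home against the end stop with no gaps, the red retainer is shut behind them (measured within about 0.01 rad of fully closed), the bystanders look unmoved, and the job is handed in; no verdict came back.

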